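Load a pull-out spice organiser by height

ROBOT

A 6-joint arm with a two-finger parallel gripper is mounted at the origin on a cart in front of the work surface, level with it; the furniture and walls round the work are solid. World frame = base frame: x ahead of the robot, y to its left, z up, the work surface at z = 0. Lengths are in m, angles in degrees, forces in N, time in s.
With the tool pointing down it reaches from about 0.4 to 0.825 m from the base axis. Payload 7 kg.
Tool frame: the origin (TCP) lies at the very end of the fingers, on their centre line; the grasp point (between the pads) lies 19 mm behind it; z points along the fingers, y is the line along which they close (so a half turn about z gives the same grasp; the last joint's range is limited). The gripper opens to 88 mm and grips with 3 to 60 N. Pads are 19 mm wide; open, the fingers measure 130 mm over their backs; the gripper's body (78 mm by 193 mm) begins 47 mm behind the grasp point.
Start: joints at [-50.472, 20.546, 0.682, 0, -70.136, -16.507], TCP at [0.264, -0.621, 0.227] pointing down, gripper open.
Joint ranges: [-176.03, 176.03], [-82.01, 121.73], [-58.28, 71.71], [-173.87, 95.51], [-174.79, -0.11], [-173.66, 173.66]. Speed limits (degrees/s): [136.94, 136.94, 172.46, 180, 180, 180].

INTERFACE

Orientations are given as [roll, pitch, yaw] about the fixed x, y, z axes, in that order (R = Rz(yaw) Ry(pitch) Rx(roll)).
In Python, from plant import ctrl, cams, workorder gives the robot as it stands.
- The arm moves only by the tool play_rows, never from a script. Its argument "motion" is a list of rows, each an object of numbers: "x", "y", "z": the shift along the tool's x, y, z normalised to -1 to 1, where 1 is 0.025 m; "rx", "ry", "rz": the turn, a rotation vector about the tool's x, y, z normalised to -1 to 1, where 1 is 4 degrees. A call has 1 to 20 rows; each row shifts and turns the commanded pose from where the row before left it, along the tool's axes as they then stand; what a row does not reach is not made up. A row lasts 1/8 s, in which the tool goes at most 62.5 mm and 10.7 degrees, less where a joint would pass 70% of its speed; a pose out of reach is approached as far as the arm can. A call with a number of a shift or a turn outside -1 to 1 is refused whole. A call with a gripper value outside its range is refused whole. "fingers" is the opening, from -1 (shut) to 1 (fully open), set as the call begins (left out, the last holds). The fingers move at their own pace and stop on an object; the grip force is fixed at half the most. Time passes only in rows, so rows that do not move let the fingers close. It gives the time, the measured TCP pose, the force, the opening and the grip force at its end, in the units of the state.
- ctrl.get_obs(): the state, without advancing time (a new reading comes with each control period).
- cams.snapshot(name): name is "scene" or "top" or "wrist"; returns the picture (420x560x3 uint8, blue, green, red); there is no depth.
- cams.get_calibration(name): a dict with "vertical_fov" (degrees; the focal length in pixels is half the picture's height over the tangent of half this angle, whatever the lens; pixels are square), "cx", "cy" (the principal point, pixels), "position" and "rotation" of the camera in the world. Camera axes: x right, y up, looking along -z (the intrinsics and any distortion apply to the point x, -y, -z); pixel columns grow to the right and rows downward; lengths in m; the calibration is good to about 2 mm. A picture is of the moment at which its call begins: read the wrist's pose just before it. get_calibration takes no time and is no camera call; for the wrist camera it gives the pose at the moment of the call.
- workorder.close_job(): hands the job in; it is judged then, once.
The state is a dict: "clock": time; "joint_pos": joint angles; "qvel": joint speeds; "tau": joint torques, N m; "tool_pos": TCP position; "orientation": TCP orientation; "force": force on the tool from outside, world axes, zero at the start; "moment": the same for the moment, N m; "opening": finger opening in m; "gripper_force": force on a finger pad.
Only numpy, scipy, OpenCV 4.12 (cv2) and the standard library are available. Lean on these libraries where they do the work, as an engineer would, in place of code of your own. Each camera call takes 0.05 s, during which the arm holds its last target. There are 200 camera calls.

TASK

Load the wooden pull-out organiser for its deep cupboard: the round tin, the glass shaker, the red-capped spice jar and the oil bottle standing in the row to its right go into its four bays, one to a bay and in order of height, the shortest next to the end board with the hand slot and the tallest at the other end, so that each can be seen over the one in front when the organiser is in the cupboard. Stand each upright and fully down on the floor of its bay, tip nothing over, and leave the onion, the garlic and the potato on its left where they are.

Things in the scene. Friction and masses are not known exactly. Their poses are not given: they have to be found in the camera images.
- spice_tin: Round printed tin, diameter 57, 72 high: the shortest of the four. Stands upright loose on the worktop, in the row right of the tray; origin at the centre of its underside, z up its axis. 0.18 kg, may vary by a third.
- shaker: Shaker, clear glass body with a grey pierced dome cap, diameter 44, 90 high: the second shortest. Stands upright loose in the row right of the tray; origin at the centre of its underside, z up its axis.
- spice_jar: Slim glass spice jar with a red screw cap (diameter 44, top 20 mm), diameter 45, 106 high: the second tallest. Stands upright loose in the row right of the tray; origin at the centre of its underside, z up its axis.
- oil_bottle: Clear oil bottle with a red screw cap, 214 high: the tallest. Square body with rounded corners, 58 across the flats (its x and y axes), 71 across the corners. Too tall to grip round the body from above: take it by the cap, diameter 33, from 193 to 214 above the base. Stands upright loose in the row right of the tray; origin at the centre of its underside. 0.3 kg, may vary by a third.
- tray: Bamboo tray, fixed, pointing away from the robot: 90 wide (x), 351 long with end boards (y). Origin on the worktop under its centre, z up. Four square bays in a row along y, 78 x 78 inside, centres at x = 0, y = -124.5, -41.5, 41.5, 124.5; floor 8 above the worktop; side walls 6 thick, tops at 34; dividers between bays 5 thick, tops at 29.
- handle_end: The tray's end board with the hand slot near its top: 90 wide, 12 thick, 85 high; origin at the centre of its underside. It stands at y = -169.5 or +169.5 of the tray (either end, it varies); the board at the other end is plain, 34 high. The bay next to it is for the shortest; bay centres lie 45, 128, 211 and 294 from it.
- onion: Bystander: brown onion, about 82 across and 94 high, loose to the left of the tray, not to be moved. Origin at the centre of its underside.
- garlic: Bystander: garlic bulb (the one nearer the tray), about 56 across and 55 high, loose to the left of the tray, not to be moved. Origin at the centre of its underside.
- potato: Bystander: brown potato, about 66 x 106 and 56 high, loose to the left of the tray, not to be moved. Origin at the centre of its underside.
Things that resemble listed ones, but are neither listed nor needed, are in the scene too. What is shaped like the shaker but yellow is not meant.

How it is judged:
By the outcome, as a careful person would: the job done as asked, in the order asked, and still so for the second after the job is handed in, with the robot touching nothing.
It also fails if it takes over 99 s, if anything falls off the work surface, if the arm or the gripper's body presses on something with over 40 N, if the wrist force passes 120 N, or if a joint passes its speed limit or range.

## Working session

There is one attempt and no reset: what is moved stays moved. The work goes in short steps, Python scripts to look and compute and a tool call to move; the robot and the scene stay as the last step left them, time stands still between calls to the robot, and variables do not carry over. Pictures are saved under pics/ and viewed, at most 14 in all, crops included, and the job is handed in when it is done.

Besides the shell and the picture viewer there is one more tool, called after "Call:" by a JSON object that holds its "method" and its "body". play_rows: Moves the arm, as the interface text tells. Its arguments: {"type":"object","properties":{"motion":{"type":"array"},"fingers":{"type":"number"}},"required":["motion"]}

```bash
mkdir -p pics
cat > h.py <<'E'
import numpy as np, cv2
from plant import ctrl, cams, workorder
def K(c):
    f=210/np.tan(np.radians(c["vertical_fov"])/2); return f
E
python3 - <<'E'
from h import *
for n in("scene","top"):
    cv2.imwrite(f"pics/{n}0.png",cams.snapshot(n))
    print(n,cams.get_calibration(n))
print(cams.get_calibration("wrist")); print(ctrl.get_obs())
E
```

```text
scene {'vertical_fov': 47.17900348707016, 'cx': 276.48503622649196, 'cy': 212.47140527529498, 'position': array([ 0.04164256, -0.54027581,  0.78387493]), 'rotation': array([ 44.7926766 ,  -0.90211528, -44.83962603])}
top {'vertical_fov': 43.39683962882362, 'cx': 273.8375341776186, 'cy': 216.81395411830917, 'position': array([ 0.27668791, -0.03638565,  1.31124403]), 'rotation': array([ 13.21803326,   0.2602043 , -89.81012664])}
{'vertical_fov': 61.06553664096642, 'cx': 280.1303487663087, 'cy': 216.80445054496312, 'position': array([ 0.19826088, -0.64865343,  0.38505938]), 'rotation': array([-15.35005528,  -0.13219247, 113.02326501])}
{'clock': 0.1, 'joint_pos': array([-5.04708480e+01,  2.05864106e+01,  6.37753507e-01, -1.67444038e-02,
       -7.01360399e+01, -1.65058216e+01]), 'qvel': array([-0.05254876,  0.01809668,  0.20787025, -0.02460105, -0.04663899,
        0.10196451]), 'tau': array([-1.01030222e-03, -5.84163165e+01,  2.93753386e+01,  7.01549068e+00,
        1.02046720e-02, -4.75706224e-05]), 'tool_pos': array([ 0.26377562, -0.62083992,  0.22572025]), 'orientation': array([ 1.79914321e+02, -8.97261380e-03, -1.56982364e+02]), 'force': array([0.04623357, 0.27716844, 0.12994364]), 'moment': array([ 0.00533388,  0.00607751, -0.01576965]), 'gripper_force': 0.0, 'opening': 0.08802693178639494}
```

View pics/scene0.png

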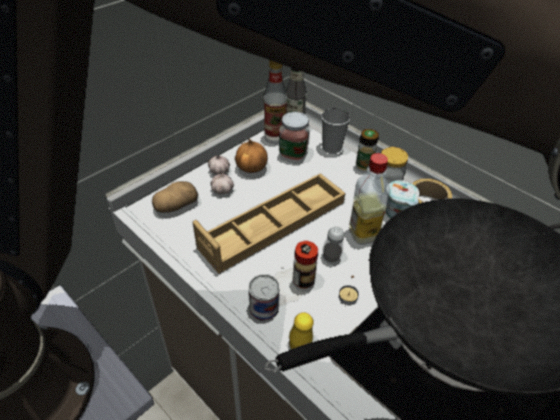

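View pics/top0.png

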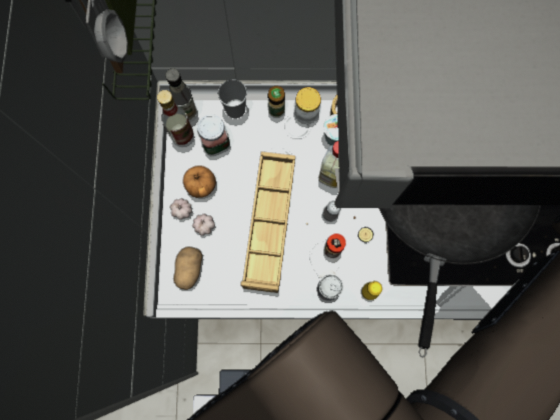

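The scene view shows the handle board at the tray's near end (~(208,243)), tin (265,295), jar (306,262), shaker (334,243) and bottle (372,200). A hood overhangs on the right, hiding part of the bottle from the top camera. I'll enlarge both views.

Run:
```python
from h import *
a=cv2.imread("pics/scene0.png")[140:340,185:435]; cv2.imwrite("pics/s1.png",cv2.resize(a,None,fx=3,fy=3,interpolation=cv2.INTER_CUBIC))
a=cv2.imread("pics/top0.png")[140:310,230:400]; cv2.imwrite("pics/t1.png",cv2.resize(a,None,fx=3.5,fy=3.5,interpolation=cv2.INTER_CUBIC))
```

```text
(no output)
```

View pics/s1.png

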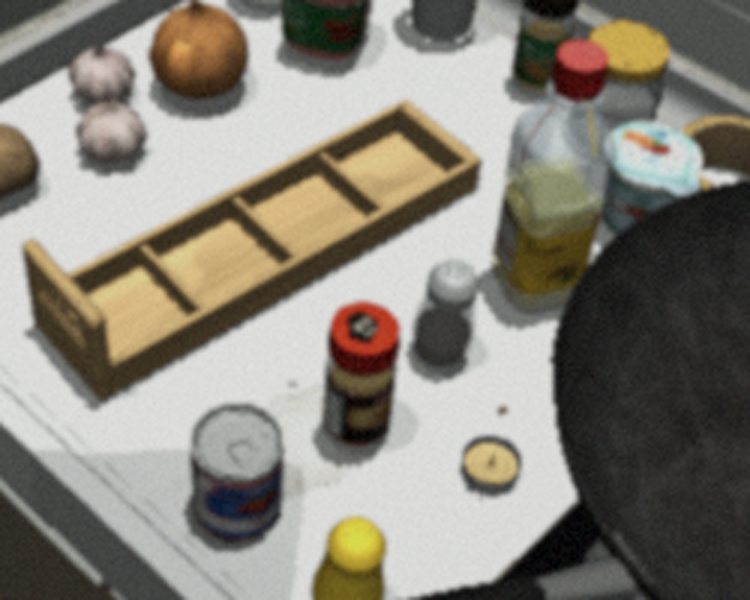

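View pics/t1.png

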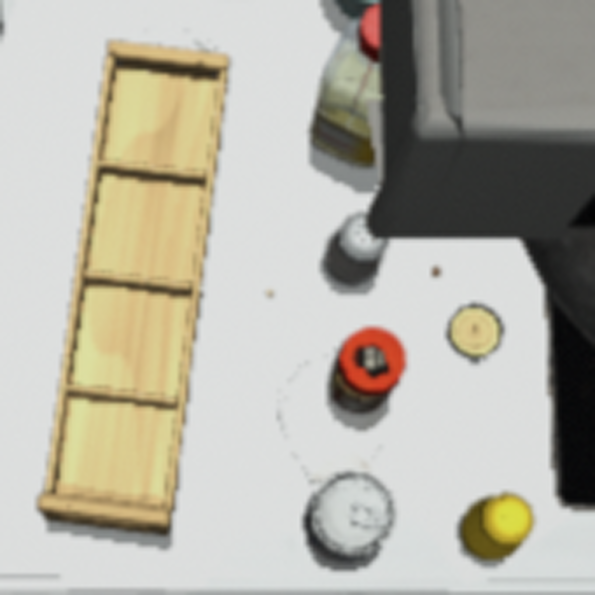

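```bash
cat >> h.py <<'E'
from scipy.spatial.transform import Rotation as Ro
def pt(c,u,v,h):
    f=K(c); R=Ro.from_euler("xyz",c["rotation"],degrees=True).as_matrix()
    d=R@np.array([(u-c["cx"])/f,-(v-c["cy"])/f,-1]); p=np.array(c["position"])
    return p+d*(h-p[2])/d[2]
def proj(c,P):
    f=K(c); R=Ro.from_euler("xyz",c["rotation"],degrees=True).as_matrix()
    q=R.T@(np.array(P)-c["position"]); return np.array([c["cx"]+f*q[0]/-q[2],c["cy"]-f*q[1]/-q[2]])
E
python3 - <<'E'
from h import *
np.set_printoptions(precision=4,suppress=True)
S=cams.get_calibration("scene");T=cams.get_calibration("top")
s=lambda u,v,h:pt(S,185+u/3,140+v/3,h)[:2]
t=lambda u,v,h:pt(T,230+u/3.5,140+v/3.5,h)[:2]
for n,a,b,h in [("farL",(405,103),(112,43),.034),("farR",(479,160),(228,60),.034),("hL",(28,243),(41,505),.085),("hR",(104,325),(170,521),.085),("tin",(238,440),(352,511),.072),("jar",(365,325),(372,360),.106),("shaker",(455,280),(362,237),.082)]:
    print(n,s(*a,h),t(*b,h))
print("oil",s(583,55,.214)); print("oil base front",s(535,310,0))
E
```

```text
farL [ 0.7405 -0.0018] [0.7463 0.0013]
farR [ 0.7314 -0.0854] [ 0.7333 -0.0835]
hL [0.4031 0.0413] [0.4039 0.0441]
hR [ 0.3931 -0.0491] [ 0.3936 -0.0414]
tin [ 0.3989 -0.1658] [ 0.4018 -0.163 ]
jar [ 0.4981 -0.1757] [ 0.4981 -0.1749]
shaker [ 0.5856 -0.1777] [ 0.5882 -0.1729]
oil [ 0.6887 -0.1781]
oil base front [ 0.6683 -0.1946]
```

Both views agree within a few mm: the tin is at (.400,-.164), the jar at (.498,-.175), the shaker at (.587,-.176) and the oil cap at (.689,-.178). The tray axis runs from the handle (.3985,0) at about -7°. The hood height is unknown, so I'll check what the wrist camera sees.

Run:
```python
from h import *
cv2.imwrite("pics/w0.png",cams.snapshot("wrist"))
T=cams.get_calibration("top")
for h in (.3,.45,.6,.8): print(h,pt(T,338,207,h)[:2].round(3),pt(T,412,207,h)[:2].round(3),pt(T,362,172,h)[:2].round(3))
S=cams.get_calibration("scene"); print("yellow",pt(S,185+357/3,140+545/3,.08))
```

```text
0.3 [ 0.534 -0.158] [ 0.535 -0.304] [ 0.607 -0.208]
0.45 [ 0.496 -0.14 ] [ 0.496 -0.264] [ 0.558 -0.182]
0.6 [ 0.458 -0.122] [ 0.458 -0.224] [ 0.509 -0.157]
0.8 [ 0.407 -0.098] [ 0.407 -0.172] [ 0.444 -0.123]
yellow [ 0.39287619 -0.26854766  0.08      ]
```

View pics/w0.png

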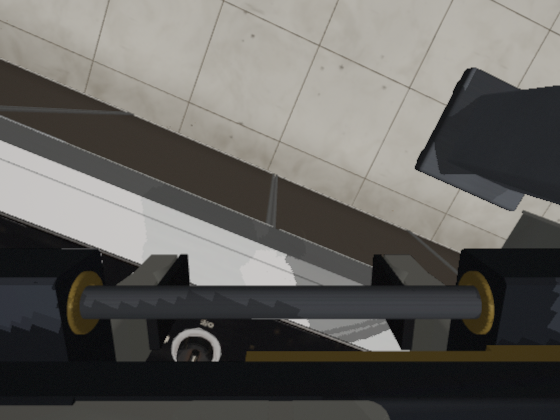

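Run:
```python
from h import *
T=cams.get_calibration("top");S=cams.get_calibration("scene")
for h in (.3,.4,.5,.6,.7,.8): print(h,[proj(S,pt(T,u,v,h)).round() for u,v in((338,207),(412,207),(345,100))])
```

```text
0.3 [array([321., 152.]), array([395., 197.]), array([411., 104.])]
0.4 [array([309., 102.]), array([382., 141.]), array([401.,  59.])]
0.5 [array([294.,  39.]), array([365.,  72.]), array([388.,   4.])]
0.6 [array([274., -42.]), array([344., -17.]), array([371., -68.])]
0.7 [array([ 248., -150.]), array([ 316., -136.]), array([ 348., -163.])]
0.8 [array([ 212., -302.]), array([ 276., -303.]), array([ 316., -296.])]
```

Call:
{"method": "play_rows", "body": {"motion": [{"rz": 0.94}, {"rz": 0.94}, {"rz": 0.94}, {"rz": 0.94}, {"rz": 0.94}, {"rz": 0.94}, {"rz": 0.94}, {"rz": 0.94}], "fingers": 1}}

```text
$.motion[0]: bad value
```

Call:
{"method": "play_rows", "body": {"motion": [{"x": -0.167, "y": 0.99}, {"x": -0.167, "y": 0.99}, {"x": -0.167, "y": 0.99}, {"x": -0.167, "y": 0.99}, {"x": -0.167, "y": 0.99}, {"x": -0.167, "y": 0.99}, {"x": -0.167, "y": 0.99}, {"x": -0.167, "y": 0.99}, {"x": -0.167, "y": 0.99}, {"x": -0.167, "y": 0.99}, {"x": -0.167, "y": 0.99}, {"x": -0.167, "y": 0.99}, {"x": -0.167, "y": 0.99}, {"x": -0.167, "y": 0.99}, {"x": -0.167, "y": 0.99}, {"x": -0.167, "y": 0.99}, {"x": -0.167, "y": 0.99}, {"x": -0.167, "y": 0.99}, {"x": -0.167, "y": 0.99}, {}]}}

```text
$.motion[0]: bad value
```

Run:
```python
from h import *
o=ctrl.get_obs(); print(o["clock"],o["tool_pos"],o["orientation"],o["joint_pos"].round(2),o["force"])
a=np.hstack([cams.snapshot("scene"),cams.snapshot("wrist")]); cv2.imwrite("pics/m1.png",cv2.resize(a,(800,300),interpolation=cv2.INTER_AREA)); cv2.imwrite("pics/m1full.png",a)
```

```text
0.15 [ 0.26379313 -0.62091648  0.22583657] [ 1.79927189e+02 -6.31894394e-03 -1.56986927e+02] [-5.047e+01  2.058e+01  6.500e-01 -2.000e-02 -7.014e+01 -1.651e+01] [ 0.2004242  -0.23620056  1.40863245]
```

View pics/m1.png

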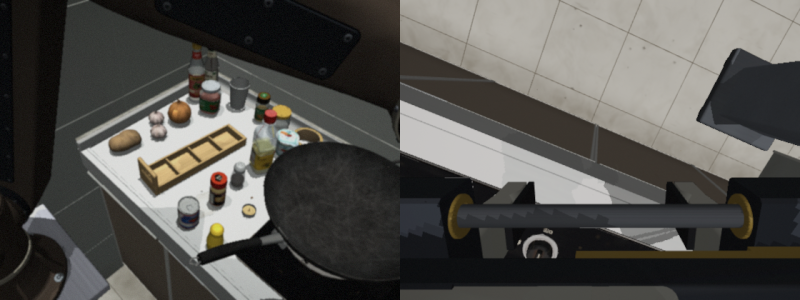

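The calls were refused, so nothing moved and the picture is unchanged. I'll send all six numbers in each row.

Call:
{"method": "play_rows", "body": {"motion": [{"x": 0, "y": 0, "z": 0, "rx": 0, "ry": 0, "rz": 0.94}, {"x": 0, "y": 0, "z": 0, "rx": 0, "ry": 0, "rz": 0.94}, {"x": 0, "y": 0, "z": 0, "rx": 0, "ry": 0, "rz": 0.94}, {"x": 0, "y": 0, "z": 0, "rx": 0, "ry": 0, "rz": 0.94}, {"x": 0, "y": 0, "z": 0, "rx": 0, "ry": 0, "rz": 0.94}, {"x": 0, "y": 0, "z": 0, "rx": 0, "ry": 0, "rz": 0.94}, {"x": 0, "y": 0, "z": 0, "rx": 0, "ry": 0, "rz": 0.94}, {"x": 0, "y": 0, "z": 0, "rx": 0, "ry": 0, "rz": 0.94}], "fingers": 1}}

```text
clock: 1.25
tool_pos: [0.2639, -0.6211, 0.2264]
orientation: [180.0, -0.0, 172.8]
force: [-0.4, -0.4, 0.3]
opening: 0.0875
gripper_force: 0.0
```

Call:
{"method": "play_rows", "body": {"motion": [{"x": -0.167, "y": 0.99, "z": 0, "rx": 0, "ry": 0, "rz": 0}, {"x": -0.167, "y": 0.99, "z": 0, "rx": 0, "ry": 0, "rz": 0}, {"x": -0.167, "y": 0.99, "z": 0, "rx": 0, "ry": 0, "rz": 0}, {"x": -0.167, "y": 0.99, "z": 0, "rx": 0, "ry": 0, "rz": 0}, {"x": -0.167, "y": 0.99, "z": 0, "rx": 0, "ry": 0, "rz": 0}, {"x": -0.167, "y": 0.99, "z": 0, "rx": 0, "ry": 0, "rz": 0}, {"x": -0.167, "y": 0.99, "z": 0, "rx": 0, "ry": 0, "rz": 0}, {"x": -0.167, "y": 0.99, "z": 0, "rx": 0, "ry": 0, "rz": 0}, {"x": -0.167, "y": 0.99, "z": 0, "rx": 0, "ry": 0, "rz": 0}, {"x": -0.167, "y": 0.99, "z": 0, "rx": 0, "ry": 0, "rz": 0}, {"x": -0.167, "y": 0.99, "z": 0, "rx": 0, "ry": 0, "rz": 0}, {"x": -0.167, "y": 0.99, "z": 0, "rx": 0, "ry": 0, "rz": 0}, {"x": -0.167, "y": 0.99, "z": 0, "rx": 0, "ry": 0, "rz": 0}, {"x": -0.167, "y": 0.99, "z": 0, "rx": 0, "ry": 0, "rz": 0}, {"x": -0.167, "y": 0.99, "z": 0, "rx": 0, "ry": 0, "rz": 0}, {"x": -0.167, "y": 0.99, "z": 0, "rx": 0, "ry": 0, "rz": 0}, {"x": -0.167, "y": 0.99, "z": 0, "rx": 0, "ry": 0, "rz": 0}, {"x": -0.167, "y": 0.99, "z": 0, "rx": 0, "ry": 0, "rz": 0}, {"x": -0.167, "y": 0.99, "z": 0, "rx": 0, "ry": 0, "rz": 0}, {"x": 0, "y": 0, "z": 0, "rx": 0, "ry": 0, "rz": 0}]}}

```text
clock: 3.75
tool_pos: [0.4008, -0.1632, 0.2267]
orientation: [180.0, 0.0, 173.1]
force: [0.2, 0.1, 0.1]
opening: 0.0878
gripper_force: 0.0
```

Run:
```python
from h import *
o=ctrl.get_obs(); print(o["clock"],o["tool_pos"],o["orientation"],o["joint_pos"].round(2),o["force"])
a=np.hstack([cams.snapshot("scene"),cams.snapshot("wrist")]); cv2.imwrite("pics/m2full.png",a); cv2.imwrite("pics/m2.png",cv2.resize(a,(800,300),interpolation=cv2.INTER_AREA))
```

```text
3.75 [ 0.40076986 -0.16324326  0.22673811] [1.79988069e+02 2.87373889e-02 1.73060049e+02] [ 4.1400e+00 -3.1400e+00 -2.7980e+01 -1.0000e-02 -6.5140e+01 -1.0108e+02] [0.2137376  0.08713818 0.13643646]
```

View pics/m2.png

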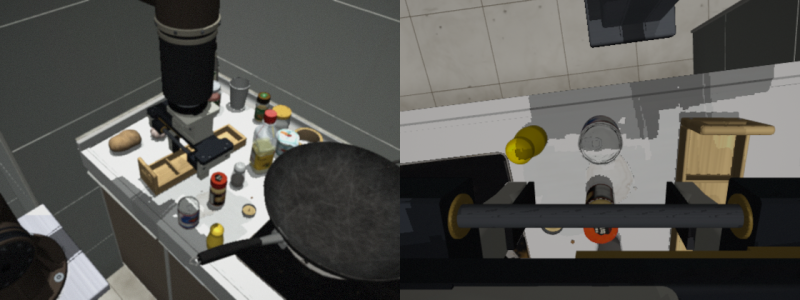

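The scene view now shows no hood against the back wall, so its underside must be above about 0.57 m. The wrist view shows the tin centred ahead of the gripper at ~(600,140). I'll check the arm's plan view from the top camera.

Run:
```python
from h import *
cv2.imwrite("pics/top2.png",cams.snapshot("top"))
```

```text
(no output)
```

View pics/top2.png

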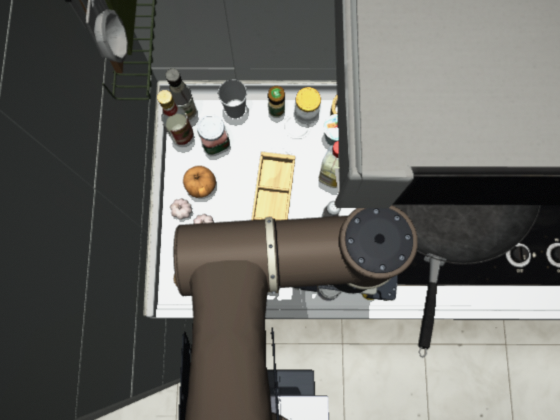

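Call:
{"method": "play_rows", "body": {"motion": [{"x": 0, "y": 0, "z": 1, "rx": 0, "ry": 0, "rz": 0}, {"x": 0, "y": 0, "z": 1, "rx": 0, "ry": 0, "rz": 0}, {"x": 0, "y": 0, "z": 1, "rx": 0, "ry": 0, "rz": 0}, {"x": 0, "y": 0, "z": 1, "rx": 0, "ry": 0, "rz": 0}, {"x": 0, "y": 0, "z": 1, "rx": 0, "ry": 0, "rz": 0}, {"x": 0, "y": 0, "z": 1, "rx": 0, "ry": 0, "rz": 0}, {"x": 0, "y": 0, "z": 1, "rx": 0, "ry": 0, "rz": 0}, {"x": 0, "y": 0, "z": 0.5, "rx": 0, "ry": 0, "rz": 0}, {"x": 0, "y": 0, "z": 0, "rx": 0, "ry": 0, "rz": 0}]}}

```text
clock: 5.03
tool_pos: [0.3999, -0.1647, 0.0386]
orientation: [-180.0, -0.1, 172.9]
force: [-0.4, -0.2, 0.6]
opening: 0.0876
gripper_force: 0.0
```

The top view shows a UR-like wrist whose cap sits about 0.44 m above the TCP, at px (378,240), right beside the hood corner. I'll check the hood height before the bottle. The tin comes first.

Call:
{"method": "play_rows", "body": {"motion": [{"x": 0, "y": 0, "z": 0, "rx": 0, "ry": 0, "rz": 0}, {"x": 0, "y": 0, "z": 0, "rx": 0, "ry": 0, "rz": 0}, {"x": 0, "y": 0, "z": 0, "rx": 0, "ry": 0, "rz": 0}, {"x": 0, "y": 0, "z": 0, "rx": 0, "ry": 0, "rz": 0}, {"x": 0, "y": 0, "z": 0, "rx": 0, "ry": 0, "rz": 0}], "fingers": -1}}

```text
clock: 5.65
tool_pos: [0.4007, -0.1642, 0.0395]
orientation: [180.0, 0.0, 173.0]
force: [-1.3, 1.3, 5.7]
opening: 0.0571
gripper_force: 30.0
```

Call:
{"method": "play_rows", "body": {"motion": [{"x": -0.32, "y": 0, "z": -1, "rx": 0, "ry": 0, "rz": 0}, {"x": -0.32, "y": 0, "z": -1, "rx": 0, "ry": 0, "rz": 0}, {"x": -0.32, "y": 0, "z": -1, "rx": 0, "ry": 0, "rz": 0}, {"x": 0, "y": 0.93, "z": 0, "rx": 0, "ry": 0, "rz": 0}, {"x": 0, "y": 0.93, "z": 0, "rx": 0, "ry": 0, "rz": 0}, {"x": 0, "y": 0.93, "z": 0, "rx": 0, "ry": 0, "rz": 0}, {"x": 0, "y": 0.93, "z": 0, "rx": 0, "ry": 0, "rz": 0}, {"x": 0, "y": 0.93, "z": 0, "rx": 0, "ry": 0, "rz": 0}, {"x": 0, "y": 0.93, "z": 0, "rx": 0, "ry": 0, "rz": 0}, {"x": 0, "y": 0.93, "z": 0, "rx": 0, "ry": 0, "rz": 0}, {"x": 0, "y": 0, "z": 0, "rx": 0, "ry": 0, "rz": 0}, {"x": 0, "y": 0, "z": 0.8, "rx": 0, "ry": 0, "rz": 0}, {"x": 0, "y": 0, "z": 0.8, "rx": 0, "ry": 0, "rz": 0}, {"x": 0, "y": 0, "z": 0.6, "rx": 0, "ry": 0, "rz": 0}, {"x": 0, "y": 0, "z": 0.3, "rx": 0, "ry": 0, "rz": 0}, {"x": 0, "y": 0, "z": 0, "rx": 0, "ry": 0, "rz": 0}]}}

```text
clock: 7.65
tool_pos: [0.4439, -0.0062, 0.0512]
orientation: [-180.0, -0.1, 172.9]
force: [-0.5, -0.6, -2.4]
opening: 0.0565
gripper_force: 30.0
```

Call:
{"method": "play_rows", "body": {"motion": [{"x": 0, "y": 0, "z": 0.08, "rx": 0, "ry": 0, "rz": 0}, {"x": 0, "y": 0, "z": 0.06, "rx": 0, "ry": 0, "rz": 0}, {"x": 0, "y": 0, "z": 0, "rx": 0, "ry": 0, "rz": 0}]}}

```text
clock: 8.02
tool_pos: [0.4443, -0.0057, 0.0482]
orientation: [180.0, 0.0, 172.9]
force: [-0.1, -0.7, -1.7]
opening: 0.0567
gripper_force: 30.0
```

Call:
{"method": "play_rows", "body": {"motion": [{"x": 0, "y": 0, "z": 0.06, "rx": 0, "ry": 0, "rz": 0}, {"x": 0, "y": 0, "z": 0, "rx": 0, "ry": 0, "rz": 0}]}}

```text
clock: 8.28
tool_pos: [0.4445, -0.0056, 0.0474]
orientation: [180.0, 0.0, 173.0]
force: [-4.6, 1.2, 10.1]
opening: 0.0568
gripper_force: 30.0
```

Call:
{"method": "play_rows", "body": {"motion": [{"x": 0, "y": 0, "z": 0, "rx": 0, "ry": 0, "rz": 0}, {"x": 0, "y": 0, "z": 0, "rx": 0, "ry": 0, "rz": 0}, {"x": 0, "y": 0, "z": 0, "rx": 0, "ry": 0, "rz": 0}, {"x": 0, "y": 0, "z": -1, "rx": 0, "ry": 0, "rz": 0}, {"x": 0, "y": 0, "z": -1, "rx": 0, "ry": 0, "rz": 0}, {"x": 0, "y": 0, "z": -1, "rx": 0, "ry": 0, "rz": 0}, {"x": 0, "y": 0, "z": -1, "rx": 0, "ry": 0, "rz": 0}, {"x": 0, "y": 0, "z": -1, "rx": 0, "ry": 0, "rz": -1}, {"x": 0, "y": 0, "z": -1, "rx": 0, "ry": 0, "rz": -1}, {"x": 0, "y": 0, "z": -1, "rx": 0, "ry": 0, "rz": -1}, {"x": 0, "y": 0, "z": -1, "rx": 0, "ry": 0, "rz": -1}, {"x": 0, "y": 0, "z": -1, "rx": 0, "ry": 0, "rz": -1}, {"x": 0, "y": 0, "z": -1, "rx": 0, "ry": 0, "rz": -1}, {"x": 0, "y": 0, "z": -1, "rx": 0, "ry": 0, "rz": -1}, {"x": 0, "y": 0, "z": -1, "rx": 0, "ry": 0, "rz": -1}, {"x": 0, "y": 0, "z": -1, "rx": 0, "ry": 0, "rz": -1}, {"x": 0, "y": 0, "z": -1, "rx": 0, "ry": 0, "rz": -1}, {"x": 0, "y": 0, "z": -1, "rx": 0, "ry": 0, "rz": -1}, {"x": 0, "y": 0, "z": -1, "rx": 0, "ry": 0, "rz": -1}], "fingers": 1}}

```text
clock: 10.65
tool_pos: [0.4441, -0.0057, 0.4472]
orientation: [180.0, -0.0, -138.9]
force: [1.0, 1.2, 0.2]
opening: 0.0878
gripper_force: 0.0
```

Run:
```python
from h import *
o=ctrl.get_obs(); print(o["joint_pos"].round(1),o["tool_pos"])
cv2.imwrite("pics/top3.png",cams.snapshot("top"))
```

```text
[ 24.8  -5.9  -2.4  -0.  -93.5 -73.8] [ 0.44411254 -0.00574957  0.44719812]
```

View pics/top3.png

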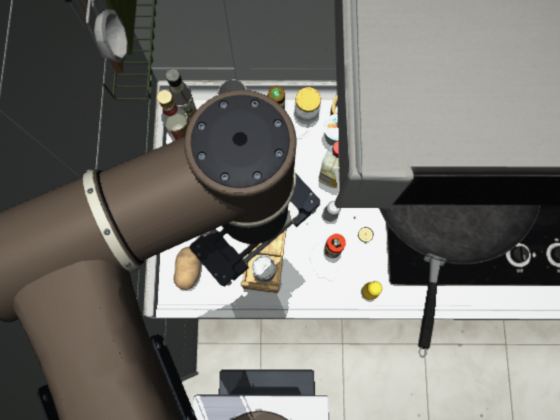

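The top view shows the tin seated in bay 1 (px 263,266) and the wrist cap clear of the hood. I'll raise and turn the tool so the wrist camera looks sideways-down past the hood's left edge.

Call:
{"method": "play_rows", "body": {"motion": [{"x": 0, "y": 0, "z": -1, "rx": 0, "ry": 0, "rz": -1}, {"x": 0, "y": 0, "z": -1, "rx": 0, "ry": 0, "rz": -1}, {"x": 0, "y": 0, "z": -1, "rx": 0, "ry": 0, "rz": -1}, {"x": 0, "y": 0, "z": -1, "rx": 0, "ry": 0, "rz": -1}, {"x": 0, "y": 0, "z": -1, "rx": 0, "ry": 0, "rz": -1}, {"x": 0, "y": 0, "z": -1, "rx": 0, "ry": 0, "rz": -1}, {"x": 0, "y": 0, "z": 0, "rx": 0, "ry": 0, "rz": -1}, {"x": 0, "y": 0, "z": 0, "rx": 0, "ry": 0, "rz": -1}, {"x": 0, "y": 0, "z": 0, "rx": 0, "ry": 0, "rz": -1}, {"x": 0, "y": 0, "z": 0, "rx": 0, "ry": 0, "rz": -1}, {"x": 0, "y": 0, "z": 0, "rx": 0, "ry": 0, "rz": -1}, {"x": 0, "y": 0, "z": 0, "rx": 0, "ry": 0, "rz": -1}, {"x": 0, "y": 0, "z": 0, "rx": 0, "ry": 0, "rz": -1}, {"x": 0, "y": 0, "z": 0, "rx": 0, "ry": 0, "rz": -1}]}}

```text
clock: 12.45
tool_pos: [0.4443, -0.0057, 0.5963]
orientation: [180.0, -0.0, -82.9]
force: [-0.5, 0.4, 0.4]
opening: 0.0875
gripper_force: 0.0
```

Run:
```python
from h import *
o=ctrl.get_obs(); print(o["clock"],o["joint_pos"].round(1),o["tool_pos"],cams.get_calibration("wrist"))
cv2.imwrite("pics/w3.png",cams.snapshot("wrist"))
```

```text
12.45 [  24.8   -2.7   19.4   -0.  -112.1  -17.8] [ 0.44431863 -0.00567194  0.59628067] {'vertical_fov': 61.06553664096642, 'cx': 280.1303487663087, 'cy': 216.80445054496312, 'position': array([ 0.45281733, -0.07595976,  0.75561297]), 'rotation': array([-1.53677208e+01,  1.34396163e-02, -1.72932972e+02])}
```

View pics/w3.png

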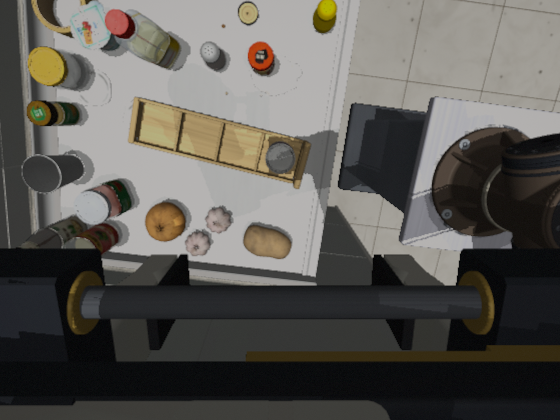

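The wrist view shows no hood anywhere. By its coverage, the hood's underside is above ~0.70 m, so the bottle pick is feasible with a low lift. It also gives a clean close view of the row, so I'll zoom in to refine positions.

Run:
```python
from h import *
a=cv2.imread("pics/w3.png")[0:195,90:320]; cv2.imwrite("pics/w3c.png",cv2.resize(a,None,fx=3,fy=3,interpolation=cv2.INTER_CUBIC))
T=cams.get_calibration("top")
for uv,p in(((378,240),(.4008,-.1632)),((240,140),(.4441,-.0057))):
    hs=np.arange(.5,1,.005); e=[np.linalg.norm(pt(T,*uv,h)[:2]-p) for h in hs]; print(hs[np.argmin(e)],min(e))
W=cams.get_calibration("wrist")
for h in(.6,.65,.7,.75):print(h,proj(W,pt(T,338,207,h)),proj(W,pt(T,345,150,h)))
```

```text
0.6600000000000001 0.0008172056232855501
0.8850000000000003 0.000983763577217415
0.6 [282.64421312  -4.41354443] [ 62.24352198 -73.03881501]
0.65 [330.03152065 -36.15700131] [  19.19124828 -135.92925252]
0.7 [ 473.8383458  -132.48924706] [-121.67832381 -341.71046358]
0.75 [-16241.45050843  11064.62404627] [2090.35467599 2889.61069986]
```

View pics/w3c.png

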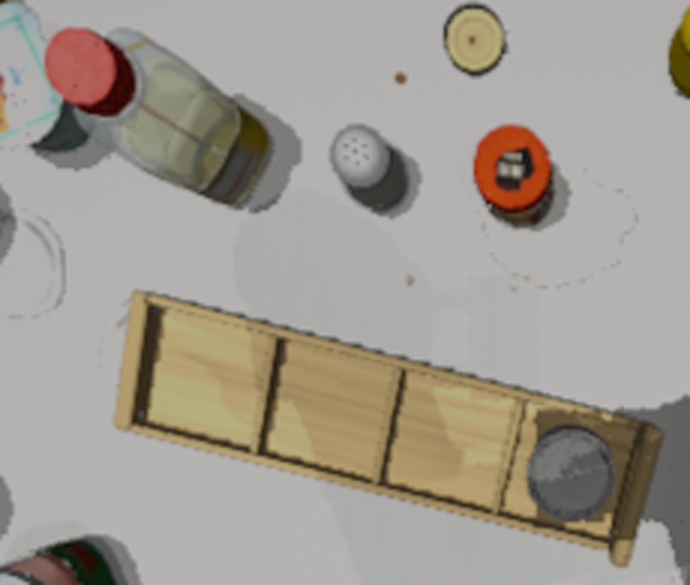

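Correction: by projection this view only proves the hood is above ~0.59 m. I'll raise 125 mm more and check numerically, and compute positions from this crop (shaker (362,155), jar cap (512,167), bottle cap (85,68), tray corners visible).

Run:
```python
from h import *
np.set_printoptions(precision=4,suppress=True)
W=cams.get_calibration("wrist")
w=lambda u,v,h:pt(W,90+u/3,v/3,h)[:2]
for n,u,v,h in [("shaker top",360,152,.088),("jar",512,167,.106),("oilcap",85,68,.214),("tin",570,474,.080),("tray farR",138,293,.034),("tray farL",120,428,.034),("nearR board top",655,428,.085),("nearL board top",622,560,.085),("div4/3 R",280,337,.029),("div34L",260,455,.029),("div12R",520,400,.029),("div12L",500,515,.029)]: print(n,w(u,v,h))
```

```text
shaker top [ 0.5875 -0.1732]
jar [ 0.4987 -0.1736]
oilcap [ 0.6895 -0.1742]
tin [ 0.4445 -0.0055]
tray farR [ 0.7335 -0.08  ]
tray farL [0.7436 0.0069]
nearR board top [ 0.3962 -0.0406]
nearL board top [0.4049 0.0436]
div4/3 R [ 0.6429 -0.0643]
div34L [0.652  0.0135]
div12R [ 0.4829 -0.0443]
div12L [0.4877 0.0333]
```

Call:
{"method": "play_rows", "body": {"motion": [{"x": 0, "y": 0, "z": -1, "rx": 0, "ry": 0, "rz": 0}, {"x": 0, "y": 0, "z": -1, "rx": 0, "ry": 0, "rz": 0}, {"x": 0, "y": 0, "z": -1, "rx": 0, "ry": 0, "rz": 0}, {"x": 0, "y": 0, "z": -1, "rx": 0, "ry": 0, "rz": 0}, {"x": 0, "y": 0, "z": -1, "rx": 0, "ry": 0, "rz": 0}, {"x": 0, "y": 0, "z": 0, "rx": 0, "ry": 0, "rz": 0}]}}

```text
clock: 13.25
tool_pos: [0.4449, -0.0056, 0.7223]
orientation: [-179.9, 0.0, -83.1]
force: [1.4, -0.2, 0.3]
opening: 0.0877
gripper_force: 0.0
```

Run:
```python
from h import *
T=cams.get_calibration("top");W=cams.get_calibration("wrist");print(W["position"])
for h in(.6,.65,.7,.75,.8,.85):print(h,proj(W,pt(T,338,207,h)).round(),proj(W,pt(T,342,120,h)).round())
a=cams.snapshot("wrist"); cv2.imwrite("pics/w4.png",a); g=cv2.cvtColor(a,cv2.COLOR_BGR2GRAY)
print(cv2.resize(g[:160],(28,16),interpolation=cv2.INTER_AREA))
```

```text
[ 0.4527845  -0.07598475  0.8816467 ]
0.6 [282.  53.] [102.  16.]
0.65 [302.  52.] [98. 10.]
0.7 [333.  50.] [92. -0.]
0.75 [388.  47.] [ 82. -18.]
0.8 [511.  39.] [ 58. -59.]
0.85 [1042.    5.] [ -57. -256.]
[[ 57  58  61 111  90 148 181 181 168 102  82 121 137  95  50  63 108  84
   60  47  47  47  47  47  48  47  47  47]
 [ 57  58  61 110  84 146 163 182 182 183 183 183 182 183 183 160 137 137
  136 125 100  69  47  48  47  48  48  49]
 [ 57  58  61 107 113 170 167 181 183 183 183 183 160 180 183 161 149 148
  145 145 140 112  48  49  48  48  63 130]
 [ 58  58  61 108 117 177 169 128 162 183 184 183 163 178 184 131 147 167
  161 160 155 123  49  49  48  89 154 158]
 [ 58  58  61 106 149 148 166 111 128 162 184 181 184 184 184 150 165 166
  161 160 158 133  49  54 121 164 162 159]
 [ 58  58  61 104 169 176 152  95 136  98 175 175 180 162 185 185 181 167
  163 161 160 162 130 146 162 164 164 159]
 [ 58  59  61 120 145 147 163 163 131  83 165 133 159 108 185 185 182 165
  163 162 162 163 163 160 162 163 164 153]
 [ 59  59  61 132 156  93 178 184 167 116 176 116 167  83 184 185 181 16
[... 281 characters left out ...]
 59  59  61  96 110 157 184 179 151 169 181 183 183 185 186 186 176 124
  127 150 157 180 175 169 164 165 158 136]
 [ 59  59  61 101  69  90 185 175 149 144 153 172 183 186 186 186 173  91
   53  44 124 185 184 184 183 177 170 150]
 [ 59  60  61  95 107 144 185 165 158 140 152 144 161 178 186 185 168  82
   40  35 129 183 147 132 173 179 156 151]
 [ 60  60  61  93 167 185 185 157 166 151 153 144 169 148 124 121 127  74
   39  34 143 159  69  36  54  28  36 142]
 [ 60  60  61  93 162 171 185 184 163 143 154 144 159 124  84  91 129  64
   38  34 158  92  36  24  31  47  47 135]
 [ 60  60  61  71  73 104 185 186 186 185 157 139 158 129  83  96 127  61
   38  36 154  63  28  21  36  58  58 126]]
```

The items visible where a low hood would project show its underside is above ~0.70 m, which is enough for the bottle. Now I descend while turning back to yaw 173, then go to the jar. I'll also check the pan rim clearance.

Call:
{"method": "play_rows", "body": {"motion": [{"x": 0, "y": 0, "z": 1, "rx": 0, "ry": 0, "rz": 1}, {"x": 0, "y": 0, "z": 1, "rx": 0, "ry": 0, "rz": 1}, {"x": 0, "y": 0, "z": 1, "rx": 0, "ry": 0, "rz": 1}, {"x": 0, "y": 0, "z": 1, "rx": 0, "ry": 0, "rz": 1}, {"x": 0, "y": 0, "z": 1, "rx": 0, "ry": 0, "rz": 1}, {"x": 0, "y": 0, "z": 1, "rx": 0, "ry": 0, "rz": 1}, {"x": 0, "y": 0, "z": 1, "rx": 0, "ry": 0, "rz": 1}, {"x": 0, "y": 0, "z": 1, "rx": 0, "ry": 0, "rz": 1}, {"x": 0, "y": 0, "z": 1, "rx": 0, "ry": 0, "rz": 1}, {"x": 0, "y": 0, "z": 1, "rx": 0, "ry": 0, "rz": 1}, {"x": 0, "y": 0, "z": 1, "rx": 0, "ry": 0, "rz": 1}, {"x": 0, "y": 0, "z": 1, "rx": 0, "ry": 0, "rz": 1}, {"x": 0, "y": 0, "z": 1, "rx": 0, "ry": 0, "rz": 1}, {"x": 0, "y": 0, "z": 1, "rx": 0, "ry": 0, "rz": 1}, {"x": 0, "y": 0, "z": 1, "rx": 0, "ry": 0, "rz": 1}, {"x": 0, "y": 0, "z": 1, "rx": 0, "ry": 0, "rz": 1}, {"x": 0, "y": 0, "z": 1, "rx": 0, "ry": 0, "rz": 1}, {"x": 0, "y": 0, "z": 1, "rx": 0, "ry": 0, "rz": 1}, {"x": 0, "y": 0, "z": 1, "rx": 0, "ry": 0, "rz": 1}, {"x": 0, "y": 0, "z": 1, "rx": 0, "ry": 0, "rz": 1}]}}

```text
clock: 15.8
tool_pos: [0.443, -0.0062, 0.2198]
orientation: [180.0, -0.1, -163.2]
force: [0.1, 0.1, -0.5]
opening: 0.0877
gripper_force: 0.0
```

Call:
{"method": "play_rows", "body": {"motion": [{"x": 0, "y": 0, "z": 0.5, "rx": 0, "ry": 0, "rz": 1}, {"x": 0, "y": 0, "z": 0, "rx": 0, "ry": 0, "rz": 1}, {"x": 0, "y": 0, "z": 0, "rx": 0, "ry": 0, "rz": 1}, {"x": 0, "y": 0, "z": 0, "rx": 0, "ry": 0, "rz": 1}, {"x": 0, "y": 0, "z": 0, "rx": 0, "ry": 0, "rz": 1}, {"x": 0, "y": 0, "z": 0, "rx": 0, "ry": 0, "rz": 1}, {"x": -0.42, "y": -0.92, "z": 0, "rx": 0, "ry": 0, "rz": 0}, {"x": -0.42, "y": -0.92, "z": 0, "rx": 0, "ry": 0, "rz": 0}, {"x": -0.42, "y": -0.92, "z": 0, "rx": 0, "ry": 0, "rz": 0}, {"x": -0.42, "y": -0.92, "z": 0, "rx": 0, "ry": 0, "rz": 0}, {"x": -0.42, "y": -0.92, "z": 0, "rx": 0, "ry": 0, "rz": 0}, {"x": -0.42, "y": -0.92, "z": 0, "rx": 0, "ry": 0, "rz": 0}, {"x": -0.42, "y": -0.92, "z": 0, "rx": 0, "ry": 0, "rz": 0}, {"x": 0, "y": 0, "z": 0, "rx": 0, "ry": 0, "rz": 0}]}}

```text
clock: 17.55
tool_pos: [0.4964, -0.1756, 0.2078]
orientation: [-180.0, -0.1, 172.8]
force: [-0.1, -0.0, 0.5]
opening: 0.0877
gripper_force: 0.0
```

Run:
```python
from h import *
T=cams.get_calibration("top");S=cams.get_calibration("scene")
# pan outline: scene left-most points of the rim, top left-most
for h in(.05,.08,.1,.12,.15):print(h,[pt(S,185+u/3,140+v/3,h)[:2].round(3) for u,v in((555,370),(570,300),(620,225))],pt(T,381,213,h)[:2].round(3),pt(T,395,240,h)[:2].round(3))
```

```text
0.05 [array([ 0.596, -0.258]), array([ 0.653, -0.228]), array([ 0.737, -0.209])] [ 0.583 -0.293] [ 0.516 -0.324]
0.08 [array([ 0.574, -0.269]), array([ 0.628, -0.24 ]), array([ 0.708, -0.223])] [ 0.576 -0.287] [ 0.51  -0.317]
0.1 [array([ 0.559, -0.277]), array([ 0.611, -0.249]), array([ 0.689, -0.232])] [ 0.571 -0.283] [ 0.506 -0.313]
0.12 [array([ 0.544, -0.285]), array([ 0.594, -0.258]), array([ 0.67 , -0.241])] [ 0.566 -0.279] [ 0.502 -0.308]
0.15 [array([ 0.521, -0.296]), array([ 0.569, -0.27 ]), array([ 0.642, -0.254])] [ 0.559 -0.273] [ 0.497 -0.301]
```

Call:
{"method": "play_rows", "body": {"motion": [{"x": -0.07, "y": 0.04, "z": 1, "rx": 0, "ry": 0, "rz": 0}, {"x": 0, "y": 0, "z": 1, "rx": 0, "ry": 0, "rz": 0}, {"x": 0, "y": 0, "z": 1, "rx": 0, "ry": 0, "rz": 0}, {"x": 0, "y": 0, "z": 1, "rx": 0, "ry": 0, "rz": 0}, {"x": 0, "y": 0, "z": 1, "rx": 0, "ry": 0, "rz": 0}, {"x": 0, "y": 0, "z": 0.8, "rx": 0, "ry": 0, "rz": 0}, {"x": 0, "y": 0, "z": 0.6, "rx": 0, "ry": 0, "rz": 0}, {"x": 0, "y": 0, "z": 0, "rx": 0, "ry": 0, "rz": 0}]}}

```text
clock: 18.55
tool_pos: [0.4981, -0.1735, 0.0481]
orientation: [-180.0, -0.1, 172.9]
force: [1.0, 0.1, -0.1]
opening: 0.0874
gripper_force: 0.0
```

Call:
{"method": "play_rows", "body": {"motion": [{"x": 0, "y": 0, "z": 0, "rx": 0, "ry": 0, "rz": 0}, {"x": 0, "y": 0, "z": 0, "rx": 0, "ry": 0, "rz": 0}, {"x": 0, "y": 0, "z": 0, "rx": 0, "ry": 0, "rz": 0}, {"x": 0, "y": 0, "z": 0, "rx": 0, "ry": 0, "rz": 0}, {"x": 0, "y": 0, "z": 0, "rx": 0, "ry": 0, "rz": 0}, {"x": 0, "y": 0, "z": 0, "rx": 0, "ry": 0, "rz": 0}], "fingers": -1}}

```text
clock: 19.3
tool_pos: [0.4994, -0.1738, 0.0491]
orientation: [-180.0, 0.0, 172.9]
force: [-0.7, -0.4, -0.0]
opening: 0.0434
gripper_force: 29.9
```

Run:
```python
from h import *
from scipy.optimize import least_squares
T=cams.get_calibration("top");S=cams.get_calibration("scene")
sp=[(370,263),(375,240),(392,216),(420,205),(392,332),(450,369)]; tp=[(388,226),(400,244),(430,260),(465,264),(500,256),(530,232)]
def r(q):
    cx,cy,R,h=q
    return [np.hypot(*(pt(S,*p,h)[:2]-(cx,cy)))-R for p in sp]+[np.hypot(*(pt(T,*p,h)[:2]-(cx,cy)))-R for p in tp]
s=least_squares(r,[.6,-.42,.15,.08]); print(s.x.round(3),np.array(s.fun).round(3))
```

```text
[ 0.629 -0.448  0.19   0.149] [-0.004 -0.002  0.003 -0.002  0.005 -0.005 -0.001  0.006  0.001 -0.004
 -0.002  0.004]
```

Call:
{"method": "play_rows", "body": {"motion": [{"x": 0, "y": 0, "z": -1, "rx": 0, "ry": 0, "rz": 0}, {"x": 0, "y": 0, "z": -1, "rx": 0, "ry": 0, "rz": 0}, {"x": 0, "y": 0, "z": -1, "rx": 0, "ry": 0, "rz": 0}, {"x": -0.51, "y": 0.94, "z": 0, "rx": 0, "ry": 0, "rz": 0}, {"x": -0.51, "y": 0.94, "z": 0, "rx": 0, "ry": 0, "rz": 0}, {"x": -0.51, "y": 0.94, "z": 0, "rx": 0, "ry": 0, "rz": 0}, {"x": -0.51, "y": 0.94, "z": 0, "rx": 0, "ry": 0, "rz": 0}, {"x": -0.51, "y": 0.94, "z": 0, "rx": 0, "ry": 0, "rz": 0}, {"x": -0.51, "y": 0.94, "z": 0, "rx": 0, "ry": 0, "rz": 0}, {"x": -0.51, "y": 0.94, "z": 0, "rx": 0, "ry": 0, "rz": 0}, {"x": 0, "y": 0, "z": 0, "rx": 0, "ry": 0, "rz": 0}, {"x": 0, "y": 0, "z": 0.9, "rx": 0, "ry": 0, "rz": 0}, {"x": 0, "y": 0, "z": 0.9, "rx": 0, "ry": 0, "rz": 0}, {"x": 0, "y": 0, "z": 0.5, "rx": 0, "ry": 0, "rz": 0}, {"x": 0, "y": 0, "z": 0.2, "rx": 0, "ry": 0, "rz": 0}, {"x": 0, "y": 0, "z": 0, "rx": 0, "ry": 0, "rz": 0}]}}

```text
clock: 21.3
tool_pos: [0.6083, -0.0215, 0.0617]
orientation: [-180.0, 0.0, 172.9]
force: [-0.4, 0.5, -1.4]
opening: 0.0438
gripper_force: 29.9
```

Call:
{"method": "play_rows", "body": {"motion": [{"x": 0, "y": 0, "z": 0.08, "rx": 0, "ry": 0, "rz": 0}, {"x": 0, "y": 0, "z": 0.06, "rx": 0, "ry": 0, "rz": 0}, {"x": 0, "y": 0, "z": 0.04, "rx": 0, "ry": 0, "rz": 0}, {"x": 0, "y": 0, "z": 0, "rx": 0, "ry": 0, "rz": 0}]}}

```text
clock: 21.8
tool_pos: [0.6081, -0.0215, 0.0572]
orientation: [180.0, 0.0, 172.9]
force: [0.8, -0.1, -1.1]
opening: 0.0435
gripper_force: 29.9
```

Call:
{"method": "play_rows", "body": {"motion": [{"x": 0, "y": 0, "z": 0.04, "rx": 0, "ry": 0, "rz": 0}, {"x": 0, "y": 0, "z": 0, "rx": 0, "ry": 0, "rz": 0}]}}

```text
clock: 22.05
tool_pos: [0.6085, -0.0216, 0.0571]
orientation: [-180.0, 0.1, 173.0]
force: [-2.2, -0.8, 6.8]
opening: 0.0437
gripper_force: 29.9
```

Call:
{"method": "play_rows", "body": {"motion": [{"x": 0, "y": 0, "z": 0, "rx": 0, "ry": 0, "rz": 0}, {"x": 0, "y": 0, "z": 0, "rx": 0, "ry": 0, "rz": 0}, {"x": 0, "y": 0, "z": 0, "rx": 0, "ry": 0, "rz": 0}, {"x": 0, "y": 0, "z": -0.96, "rx": 0, "ry": 0, "rz": 0}, {"x": 0, "y": 0, "z": -0.96, "rx": 0, "ry": 0, "rz": 0}, {"x": 0, "y": 0, "z": -0.96, "rx": 0, "ry": 0, "rz": 0}, {"x": 0, "y": 0, "z": -0.96, "rx": 0, "ry": 0, "rz": 0}, {"x": 0, "y": 0, "z": -0.96, "rx": 0, "ry": 0, "rz": 0}, {"x": 0, "y": 0, "z": -0.96, "rx": 0, "ry": 0, "rz": 0}, {"x": 0, "y": 0, "z": -0.96, "rx": 0, "ry": 0, "rz": 0}, {"x": -0.66, "y": -0.95, "z": 0, "rx": 0, "ry": 0, "rz": 0}, {"x": -0.66, "y": -0.95, "z": 0, "rx": 0, "ry": 0, "rz": 0}, {"x": -0.66, "y": -0.95, "z": 0, "rx": 0, "ry": 0, "rz": 0}, {"x": -0.66, "y": -0.95, "z": 0, "rx": 0, "ry": 0, "rz": 0}, {"x": -0.66, "y": -0.95, "z": 0, "rx": 0, "ry": 0, "rz": 0}, {"x": -0.66, "y": -0.95, "z": 0, "rx": 0, "ry": 0, "rz": 0}, {"x": 0, "y": 0, "z": 0, "rx": 0, "ry": 0, "rz": 0}], "fingers": 1}}

```text
clock: 24.18
tool_pos: [0.689, -0.1767, 0.2229]
orientation: [-180.0, -0.1, 172.8]
force: [-0.3, -0.2, 0.3]
opening: 0.0879
gripper_force: 0.0
```

Call:
{"method": "play_rows", "body": {"motion": [{"x": 0, "y": 0, "z": 0.72, "rx": 0, "ry": 0, "rz": 0}, {"x": 0, "y": 0, "z": 0.72, "rx": 0, "ry": 0, "rz": 0}, {"x": 0, "y": 0, "z": 0, "rx": 0, "ry": 0, "rz": 0}]}}

```text
clock: 24.55
tool_pos: [0.6873, -0.1741, 0.1853]
orientation: [-180.0, -0.3, 173.0]
force: [-0.4, -0.3, 0.9]
opening: 0.0877
gripper_force: 0.0
```

Run:
```python
from h import *
a=cv2.imread("pics/w3.png")[0:75,100:190]; cv2.imwrite("pics/ob.png",cv2.resize(a,None,fx=8,fy=8,interpolation=cv2.INTER_CUBIC))
```

```text
(no output)
```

View pics/ob.png

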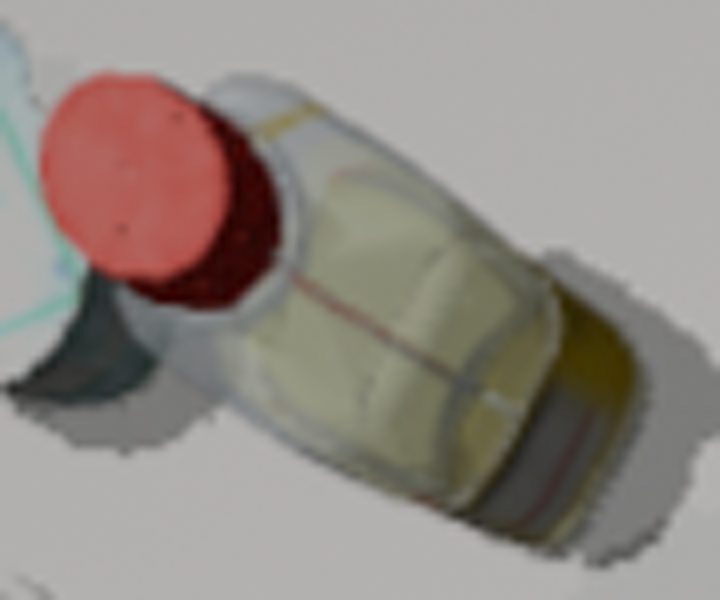

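Run:
```python
from h import *
W=dict(cams.get_calibration("wrist"),position=np.array([.45281733,-.07595976,.75561297]),rotation=np.array([-15.3677208,.0134396,-172.932972]))
p=[pt(W,100+u/8,v/8,0)[:2] for u,v in((568,548),(632,405),(640,355),(560,275))]
print(np.round(p,4),[np.degrees(np.arctan2(*(p[i+1]-p[i])[::-1])).round(1) for i in(0,1,2)], np.linalg.norm(p[1]-p[0]))
```

```text
[[ 0.6787 -0.1448]
 [ 0.6646 -0.1792]
 [ 0.6632 -0.1906]
 [ 0.6832 -0.2059]] [np.float64(-112.3), np.float64(-96.9), np.float64(-37.4)] 0.03722572935102806
```

Call:
{"method": "play_rows", "body": {"motion": [{"x": 0, "y": 0, "z": 0, "rx": 0, "ry": 0, "rz": 0}, {"x": 0, "y": 0, "z": 0, "rx": 0, "ry": 0, "rz": 0}, {"x": 0, "y": 0, "z": 0, "rx": 0, "ry": 0, "rz": 0}, {"x": 0, "y": 0, "z": 0, "rx": 0, "ry": 0, "rz": 0}, {"x": 0, "y": 0, "z": 0, "rx": 0, "ry": 0, "rz": 0}, {"x": 0, "y": 0, "z": 0, "rx": 0, "ry": 0, "rz": 0}, {"x": 0, "y": 0, "z": 0, "rx": 0, "ry": 0, "rz": 0}], "fingers": -1}}

```text
clock: 25.42
tool_pos: [0.6888, -0.1752, 0.1881]
orientation: [-180.0, 0.0, 172.9]
force: [0.2, -0.5, 0.0]
opening: 0.0325
gripper_force: 30.0
```

Call:
{"method": "play_rows", "body": {"motion": [{"x": 0, "y": 0, "z": -0.6, "rx": 0, "ry": 0, "rz": 0}, {"x": 0, "y": 0, "z": -0.6, "rx": 0, "ry": 0, "rz": 0}, {"x": 0, "y": 0, "z": -0.55, "rx": 0, "ry": 0, "rz": 0}, {"x": 0.06, "y": 0.5, "z": 0, "rx": 0, "ry": 0, "rz": 0}, {"x": 0.1, "y": 0.8, "z": 0, "rx": 0, "ry": 0, "rz": 0}, {"x": 0.1, "y": 0.9, "z": 0, "rx": 0, "ry": 0, "rz": 0}, {"x": 0.1, "y": 0.9, "z": 0, "rx": 0, "ry": 0, "rz": 0}, {"x": 0.1, "y": 0.9, "z": 0, "rx": 0, "ry": 0, "rz": 0}, {"x": 0.1, "y": 0.8, "z": 0, "rx": 0, "ry": 0, "rz": 0}, {"x": 0.06, "y": 0.6, "z": 0, "rx": 0, "ry": 0, "rz": 0}, {"x": 0.03, "y": 0.3, "z": 0, "rx": 0, "ry": 0, "rz": 0}, {"x": 0, "y": 0, "z": 0, "rx": 0, "ry": 0, "rz": -1}, {"x": 0, "y": 0, "z": 0, "rx": 0, "ry": 0, "rz": -1}, {"x": 0, "y": 0, "z": 0, "rx": 0, "ry": 0, "rz": -1}, {"x": 0, "y": 0, "z": 0, "rx": 0, "ry": 0, "rz": -1}, {"x": 0, "y": 0, "z": 0, "rx": 0, "ry": 0, "rz": 0}]}}

```text
clock: 27.42
tool_pos: [0.6902, -0.032, 0.2318]
orientation: [-180.0, -0.0, -171.1]
force: [0.0, 0.4, -3.1]
opening: 0.0327
gripper_force: 30.0
```

Run:
```python
from h import *
o=ctrl.get_obs();print(o["tool_pos"],o["force"])
s=cams.snapshot("scene");t=cams.snapshot("top");cv2.imwrite("pics/s5.png",s);cv2.imwrite("pics/t5.png",t)
a=cv2.resize(s[80:300,190:440],None,fx=1.6,fy=1.6,interpolation=cv2.INTER_CUBIC)
b=cv2.resize(t[120:340,180:430],None,fx=1.6,fy=1.6,interpolation=cv2.INTER_CUBIC)
cv2.imwrite("pics/p5.png",np.hstack([a,b]))
```

```text
[ 0.69021159 -0.03202654  0.23176447] [ 0.02317864  0.41192966 -3.06320112]
```

View pics/p5.png

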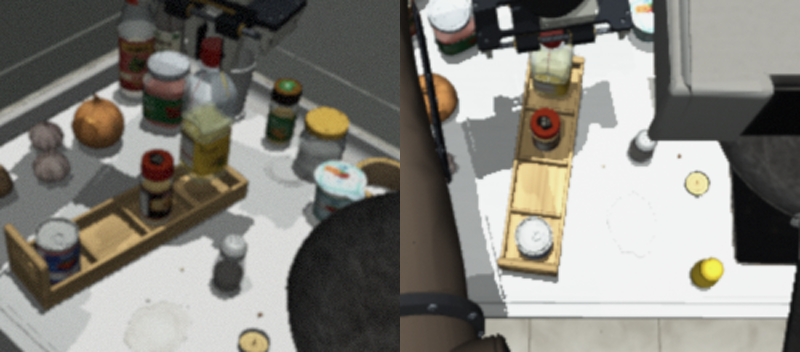

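The bottle hangs upright over bay 4 (left panel ~(205,140)). The tin stands in bay 1 and the jar in bay 3. Lowering now.

Call:
{"method": "play_rows", "body": {"motion": [{"x": 0, "y": 0, "z": 0.4, "rx": 0, "ry": 0, "rz": 0}, {"x": 0, "y": 0, "z": 0.4, "rx": 0, "ry": 0, "rz": 0}, {"x": 0, "y": 0, "z": 0.3, "rx": 0, "ry": 0, "rz": 0}, {"x": 0, "y": 0, "z": 0.16, "rx": 0, "ry": 0, "rz": 0}, {"x": 0, "y": 0, "z": 0, "rx": 0, "ry": 0, "rz": 0}]}}

```text
clock: 28.15
tool_pos: [0.6901, -0.0316, 0.1999]
orientation: [-180.0, -0.0, -171.1]
force: [0.3, -0.2, -2.8]
opening: 0.0326
gripper_force: 30.0
```

Call:
{"method": "play_rows", "body": {"motion": [{"x": 0, "y": 0, "z": 0.08, "rx": 0, "ry": 0, "rz": 0}, {"x": 0, "y": 0, "z": 0.06, "rx": 0, "ry": 0, "rz": 0}, {"x": 0, "y": 0, "z": 0.03, "rx": 0, "ry": 0, "rz": 0}, {"x": 0, "y": 0, "z": 0, "rx": 0, "ry": 0, "rz": 0}]}}

```text
clock: 28.65
tool_pos: [0.6902, -0.0317, 0.1962]
orientation: [-180.0, 0.0, -171.1]
force: [0.5, 0.4, -3.0]
opening: 0.0325
gripper_force: 30.0
```

Call:
{"method": "play_rows", "body": {"motion": [{"x": 0, "y": 0, "z": 0.04, "rx": 0, "ry": 0, "rz": 0}, {"x": 0, "y": 0, "z": 0.02, "rx": 0, "ry": 0, "rz": 0}, {"x": 0, "y": 0, "z": 0, "rx": 0, "ry": 0, "rz": 0}]}}

```text
clock: 29.02
tool_pos: [0.6909, -0.0318, 0.196]
orientation: [-180.0, 0.1, -171.0]
force: [-1.5, 0.1, 4.7]
opening: 0.0321
gripper_force: 30.0
```

Call:
{"method": "play_rows", "body": {"motion": [{"x": 0, "y": 0, "z": 0, "rx": 0, "ry": 0, "rz": 0}, {"x": 0, "y": 0, "z": 0, "rx": 0, "ry": 0, "rz": 0}, {"x": 0, "y": 0, "z": 0, "rx": 0, "ry": 0, "rz": 0}, {"x": 0, "y": 0, "z": -0.8, "rx": 0, "ry": 0, "rz": 0}, {"x": 0, "y": 0, "z": -0.8, "rx": 0, "ry": 0, "rz": 0}, {"x": 0.83, "y": -0.83, "z": 0, "rx": 0, "ry": 0, "rz": 0}, {"x": 0.83, "y": -0.83, "z": 0, "rx": 0, "ry": 0, "rz": 0}, {"x": 0.83, "y": -0.83, "z": 0, "rx": 0, "ry": 0, "rz": 0}, {"x": 0.83, "y": -0.83, "z": 0, "rx": 0, "ry": 0, "rz": 0}, {"x": 0.83, "y": -0.83, "z": 0, "rx": 0, "ry": 0, "rz": 0}, {"x": 0.83, "y": -0.83, "z": 0, "rx": 0, "ry": 0, "rz": 0}, {"x": 0, "y": 0, "z": 0, "rx": 0, "ry": 0, "rz": 1}, {"x": 0, "y": 0, "z": 0, "rx": 0, "ry": 0, "rz": 1}, {"x": 0, "y": 0, "z": 0, "rx": 0, "ry": 0, "rz": 1}, {"x": 0, "y": 0, "z": 0, "rx": 0, "ry": 0, "rz": 1}, {"x": 0, "y": 0, "z": 0, "rx": 0, "ry": 0, "rz": 1}, {"x": 0, "y": 0, "z": 0, "rx": 0, "ry": 0, "rz": 1}], "fingers": 1}}

```text
clock: 31.15
tool_pos: [0.5859, -0.175, 0.2346]
orientation: [180.0, 0.0, 164.8]
force: [-0.0, -0.2, -0.0]
opening: 0.0877
gripper_force: 0.0
```

Call:
{"method": "play_rows", "body": {"motion": [{"x": 0, "y": 0, "z": 0.4, "rx": 0, "ry": 0, "rz": 1}, {"x": 0, "y": 0, "z": 0.4, "rx": 0, "ry": 0, "rz": 1}, {"x": 0, "y": 0, "z": 0.4, "rx": 0, "ry": 0, "rz": 1}, {"x": 0, "y": 0, "z": 0.4, "rx": 0, "ry": 0, "rz": 1}, {"x": 0, "y": 0, "z": 0.4, "rx": 0, "ry": 0, "rz": 1}, {"x": 0, "y": 0, "z": 0.4, "rx": 0, "ry": 0, "rz": 1}, {"x": 0, "y": 0, "z": 0.4, "rx": 0, "ry": 0, "rz": 1}, {"x": 0, "y": 0, "z": 0.4, "rx": 0, "ry": 0, "rz": 1}, {"x": 0, "y": 0, "z": 0.4, "rx": 0, "ry": 0, "rz": 1}, {"x": 0, "y": 0, "z": 0.4, "rx": 0, "ry": 0, "rz": 1}, {"x": 0, "y": 0, "z": 0, "rx": 0, "ry": 0, "rz": 0}]}}

```text
clock: 32.52
tool_pos: [0.5855, -0.1748, 0.1339]
orientation: [-179.9, -0.1, 124.9]
force: [-0.5, 0.4, -0.3]
opening: 0.0878
gripper_force: 0.0
```

Call:
{"method": "play_rows", "body": {"motion": [{"x": -0.05, "y": 0.08, "z": 0.9, "rx": 0, "ry": 0, "rz": 0}, {"x": 0, "y": 0, "z": 0.9, "rx": 0, "ry": 0, "rz": 0}, {"x": 0, "y": 0, "z": 0.9, "rx": 0, "ry": 0, "rz": 0}, {"x": 0, "y": 0, "z": 0.75, "rx": 0, "ry": 0, "rz": 0}, {"x": 0, "y": 0, "z": 0, "rx": 0, "ry": 0, "rz": 0}]}}

```text
clock: 33.15
tool_pos: [0.5879, -0.1743, 0.0475]
orientation: [-179.9, -0.1, 125.0]
force: [-0.1, 0.2, 0.5]
opening: 0.0875
gripper_force: 0.0
```

Call:
{"method": "play_rows", "body": {"motion": [{"x": 0, "y": 0, "z": 0, "rx": 0, "ry": 0, "rz": 0}, {"x": 0, "y": 0, "z": 0, "rx": 0, "ry": 0, "rz": 0}, {"x": 0, "y": 0, "z": 0, "rx": 0, "ry": 0, "rz": 0}, {"x": 0, "y": 0, "z": 0, "rx": 0, "ry": 0, "rz": 0}, {"x": 0, "y": 0, "z": 0, "rx": 0, "ry": 0, "rz": 0}, {"x": 0, "y": 0, "z": 0, "rx": 0, "ry": 0, "rz": 0}], "fingers": -1}}

```text
clock: 33.9
tool_pos: [0.589, -0.1738, 0.0484]
orientation: [180.0, 0.0, 124.9]
force: [-0.7, 0.5, -0.6]
opening: 0.035
gripper_force: 29.5
```

Call:
{"method": "play_rows", "body": {"motion": [{"x": 0, "y": 0, "z": -1, "rx": 0, "ry": 0, "rz": 0}, {"x": 0, "y": 0, "z": -1, "rx": 0, "ry": 0, "rz": 0}, {"x": 0, "y": 0, "z": -1, "rx": 0, "ry": 0, "rz": 0}, {"x": 0, "y": 0, "z": -1, "rx": 0, "ry": 0, "rz": 0}, {"x": 0.965, "y": 0.236, "z": 0, "rx": 0, "ry": 0, "rz": 0}, {"x": 0.965, "y": 0.236, "z": 0, "rx": 0, "ry": 0, "rz": 0}, {"x": 0.965, "y": 0.236, "z": 0, "rx": 0, "ry": 0, "rz": 0}, {"x": 0.965, "y": 0.236, "z": 0, "rx": 0, "ry": 0, "rz": 0}, {"x": 0.965, "y": 0.236, "z": 0, "rx": 0, "ry": 0, "rz": 0}, {"x": 0.965, "y": 0.236, "z": 0, "rx": 0, "ry": 0, "rz": 0}, {"x": 0.965, "y": 0.236, "z": 0, "rx": 0, "ry": 0, "rz": 0}, {"x": 0, "y": 0, "z": 0, "rx": 0, "ry": 0, "rz": 0}]}}

```text
clock: 35.4
tool_pos: [0.5255, -0.0107, 0.1484]
orientation: [180.0, -0.0, 125.0]
force: [0.3, 0.3, -0.2]
opening: 0.0347
gripper_force: 29.4
```

Call:
{"method": "play_rows", "body": {"motion": [{"x": 0, "y": 0, "z": 0, "rx": 0, "ry": 0, "rz": -1}, {"x": 0, "y": 0, "z": 0, "rx": 0, "ry": 0, "rz": -1}, {"x": 0, "y": 0, "z": 0, "rx": 0, "ry": 0, "rz": -1}, {"x": 0, "y": 0, "z": 0, "rx": 0, "ry": 0, "rz": -1}, {"x": 0, "y": 0, "z": 0, "rx": 0, "ry": 0, "rz": -1}, {"x": 0, "y": 0, "z": 0, "rx": 0, "ry": 0, "rz": -1}, {"x": 0, "y": 0, "z": 0, "rx": 0, "ry": 0, "rz": -1}, {"x": 0, "y": 0, "z": 0, "rx": 0, "ry": 0, "rz": -1}, {"x": 0, "y": 0, "z": 0, "rx": 0, "ry": 0, "rz": -1}, {"x": 0, "y": 0, "z": 0, "rx": 0, "ry": 0, "rz": -1}, {"x": 0, "y": 0, "z": 0, "rx": 0, "ry": 0, "rz": -1}, {"x": 0, "y": 0, "z": 0, "rx": 0, "ry": 0, "rz": -1}, {"x": 0, "y": 0, "z": 0, "rx": 0, "ry": 0, "rz": 0}]}}

```text
clock: 37.02
tool_pos: [0.5261, -0.0123, 0.1481]
orientation: [-180.0, -0.0, 172.9]
force: [0.6, -0.7, -0.5]
opening: 0.0349
gripper_force: 29.4
```

Call:
{"method": "play_rows", "body": {"motion": [{"x": 0, "y": 0, "z": 1, "rx": 0, "ry": 0, "rz": 0}, {"x": 0, "y": 0, "z": 1, "rx": 0, "ry": 0, "rz": 0}, {"x": 0, "y": 0, "z": 0.9, "rx": 0, "ry": 0, "rz": 0}, {"x": 0, "y": 0, "z": 0.4, "rx": 0, "ry": 0, "rz": 0}, {"x": 0, "y": 0, "z": 0.15, "rx": 0, "ry": 0, "rz": 0}, {"x": 0, "y": 0, "z": 0, "rx": 0, "ry": 0, "rz": 0}]}}

```text
clock: 37.78
tool_pos: [0.5264, -0.0118, 0.0624]
orientation: [180.0, 0.0, 172.9]
force: [0.1, 0.4, -1.4]
opening: 0.0348
gripper_force: 29.4
```

Run:
```python
from h import *
o=ctrl.get_obs();print(o["tool_pos"],o["force"])
s=cams.snapshot("scene");w=cams.snapshot("wrist")
a=cv2.resize(s[120:300,190:390],None,fx=2.5,fy=2.5,interpolation=cv2.INTER_CUBIC)
cv2.imwrite("pics/p6.png",a);cv2.imwrite("pics/s6.png",s)
```

```text
[ 0.52641656 -0.01177362  0.06243725] [ 0.08750027  0.4305897  -1.38781807]
```

View pics/p6.png

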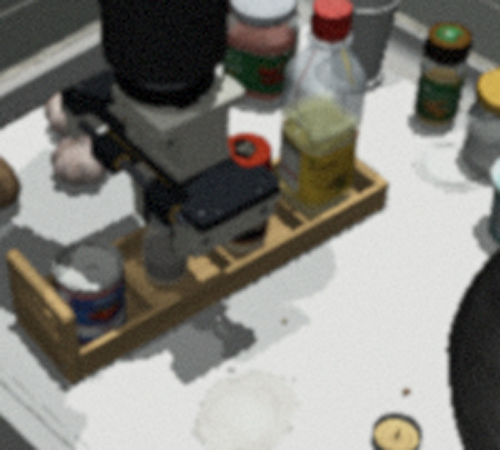

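The shaker is upright in bay 2 just above the floor, with the bottle, jar and tin standing in their bays. Last few millimetres now.

Call:
{"method": "play_rows", "body": {"motion": [{"x": 0, "y": 0, "z": 0.1, "rx": 0, "ry": 0, "rz": 0}, {"x": 0, "y": 0, "z": 0.08, "rx": 0, "ry": 0, "rz": 0}, {"x": 0, "y": 0, "z": 0.04, "rx": 0, "ry": 0, "rz": 0}, {"x": 0, "y": 0, "z": 0, "rx": 0, "ry": 0, "rz": 0}]}}

```text
clock: 38.38
tool_pos: [0.526, -0.0118, 0.0565]
orientation: [-180.0, -0.0, 172.9]
force: [0.3, -0.1, 0.1]
opening: 0.035
gripper_force: 29.4
```

Call:
{"method": "play_rows", "body": {"motion": [{"x": 0, "y": 0, "z": 0.04, "rx": 0, "ry": 0, "rz": 0}, {"x": 0, "y": 0, "z": 0, "rx": 0, "ry": 0, "rz": 0}]}}

```text
clock: 38.62
tool_pos: [0.5265, -0.0117, 0.0562]
orientation: [180.0, 0.0, 173.0]
force: [-1.2, -0.3, 4.7]
opening: 0.0354
gripper_force: 29.8
```

Call:
{"method": "play_rows", "body": {"motion": [{"x": 0, "y": 0, "z": 0, "rx": 0, "ry": 0, "rz": 0}, {"x": 0, "y": 0, "z": 0, "rx": 0, "ry": 0, "rz": 0}, {"x": 0, "y": 0, "z": 0, "rx": 0, "ry": 0, "rz": 0}, {"x": 0, "y": 0, "z": -0.5, "rx": 0, "ry": 0, "rz": 0}, {"x": 0, "y": 0, "z": -1, "rx": 0, "ry": 0, "rz": 0}, {"x": 0, "y": 0, "z": -1, "rx": 0, "ry": 0, "rz": 0}, {"x": 0, "y": 0, "z": -1, "rx": 0, "ry": 0, "rz": 0}, {"x": 0, "y": 0, "z": -1, "rx": 0, "ry": 0, "rz": 0}, {"x": 0, "y": 0, "z": -1, "rx": 0, "ry": 0, "rz": 0}, {"x": 0, "y": 0, "z": -1, "rx": 0, "ry": 0, "rz": 0}, {"x": 0, "y": 0, "z": -1, "rx": 0, "ry": 0, "rz": 0}, {"x": 0, "y": 0, "z": -1, "rx": 0, "ry": 0, "rz": 0}, {"x": 0, "y": 0, "z": -1, "rx": 0, "ry": 0, "rz": 0}, {"x": 0, "y": 0, "z": -1, "rx": 0, "ry": 0, "rz": 0}, {"x": 0, "y": 0, "z": 0, "rx": 0, "ry": 0, "rz": 0}], "fingers": 1}}

```text
clock: 40.5
tool_pos: [0.5268, -0.0118, 0.321]
orientation: [179.9, 0.2, 172.9]
force: [0.1, 0.9, -0.7]
opening: 0.0877
gripper_force: 0.0
```

Run:
```python
from h import *
s=cams.snapshot("scene");S=cams.get_calibration("scene");s0=cv2.imread("pics/scene0.png")
hsv=cv2.cvtColor(s,cv2.COLOR_BGR2HSV); red=(((hsv[...,0]<8)|(hsv[...,0]>172))&(hsv[...,1]>130)&(hsv[...,2]>90)).astype(np.uint8)
n,_,st,ce=cv2.connectedComponentsWithStats(red); print([(ce[i].round(),st[i,4]) for i in range(1,n) if st[i,4]>40])
print("pred jar",proj(S,(.608,-.0215,.104)),"oil",proj(S,(.6905,-.032,.212)))
# shaker: appearance match of the original patch (upright) in the new picture
t=s0[225:262,326:344]; r=cv2.matchTemplate(s,t,cv2.TM_CCOEFF_NORMED)[150:320,200:400]; _,m,_,l=cv2.minMaxLoc(r)
a=proj(S,(.5875,-.174,.045));b=proj(S,(.5265,-.0117,.053)); print("shaker match",m,"moved",np.array(l)+(200,150)-(326,225),"pred",b-a)
for n,(x0,y0,x1,y1) in dict(onion=(235,138,270,175),garlic=(208,152,236,196),potato=(150,180,200,214)).items():
    r=cv2.matchTemplate(s[y0-8:y1+8,x0-8:x1+8],s0[y0:y1,x0:x1],cv2.TM_CCOEFF_NORMED);print(n,cv2.minMaxLoc(r)[1::2])
```

```text
[(array([323., 123.]), np.int32(115)), (array([288., 180.]), np.int32(149))]
pred jar [288.27310138 181.86992283] oil [321.81760387 126.15548837]
shaker match 0.8427439332008362 moved [-77 -30] pred [-76.48297482 -28.84967874]
onion (0.997575044631958, (8, 8))
garlic (0.978340744972229, (8, 8))
potato (0.8970319628715515, (8, 8))
```

All four items match their predicted upright positions and the bystanders haven't moved, so I'm handing in.

```bash
python3 -c "
from plant import workorder; print(workorder.close_job())"
```

```text
the job is handed in; nothing more can be done
None
```

The job is handed in: from the handle end, the bays hold tin, shaker, jar and oil bottle, each upright and lowered to contact with its bay floor, the onion, garlic and potato did not move, and it took about 41 s of the 99 s allowed.

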